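# Catch a rail trolley rolling out of its hood

### The arm

A 6-joint arm with a two-finger parallel gripper is mounted at the origin on the work surface. World frame = base frame: x ahead of the robot, y to its left, z up, the work surface at z = 0. Lengths are in m, angles in rad, forces in N, time in s.
With the tool pointing down it reaches from about 0.325 to 0.9 m from the base axis. Payload 6.1 kg.
Tool frame: the origin (TCP) lies midway between the tips of the shut fingers; the grasp point (between the pads) lies 19 mm behind it; z points along the fingers, y is the line along which they close (so a half turn about z gives the same grasp; the last joint's range is limited). The gripper opens to 85 mm and grips with 20 to 120 N. Pads are 22 mm wide; open, the fingers measure 114 mm over their backs; the gripper's body (76 mm by 85 mm) begins 54 mm behind the grasp point. The pads swing forward as they close: fully open they stand 13 mm farther back than shut.
Start: joints at [-1.348, 0.22, 1.526, -0, 1.395, -0.126], TCP at [0.214, -0.587, 0.231] pointing down, gripper open.
Joint ranges: [-2.98, 2.98], [-0.91, 2.08], [0.09, 2.57], [-1.24, 4.39], [0.2, 2.65], [-2.68, 2.68]. Speed limits (rad/s): [2.57, 2.57, 3.01, 3.14, 3.14, 3.14].

### API

Orientations are given as a rotation vector (axis times angle).
In Python, from workcell import arm gives the robot as it stands.
- The arm moves only by the shell command python3 -m handwheel 'ROWS' [FORCE]. ROWS is JSON, one flat list of numbers, 5 for each row, row after row: the shift along the tool's x, y, z scaled (see below), then the turn about the tool's z scaled (see below), then the closure, from -1 (fully open) to 1 (shut). A call has 1 to 5 rows; each row shifts and turns the commanded pose from where the row before left it, along the tool's axes as they then stand; what a row does not reach is not made up. The controller multiplies each number of a shift by 0.3 m and each number of a turn by pi/4 rad. A row lasts 1/8 s, in which the tool goes at most 62.5 mm and 10.7 degrees, less where a joint would pass 70% of its speed; a pose out of reach is approached as far as the arm can. A call with a number of a shift or a turn outside -1 to 1 is refused whole. A call with a gripper value outside its range is refused whole. The fingers move at their own pace and stop on an object; FORCE is the grip in N (left out, the last holds). Time passes only in rows, so rows that do not move let the fingers close. It gives the time, the measured TCP pose, the force, the opening and the grip force at its end, in the units of the state.
- arm.read_state(): the state, without advancing time (a new reading comes with each control period).
- arm.get_image(name): name is "scene" or "top" or "wrist"; returns (picture, depth): 420x560x3 uint8, red, green, blue; 420x560 float32, m along the optical axis (not along the pixel's ray), 0 where there is no reading.
- arm.get_calibration(name): a dict with "fx", "fy", "cx", "cy" (pixels), "R" (3x3) and "t" (3): a world point X has camera coordinates R X + t. Camera axes: x right, y down, z forward; pixel columns grow to the right and rows downward; lengths in m; the calibration is good to about 2 mm. A picture is of the moment at which its call begins: read the wrist's pose just before it. get_calibration takes no time and is no camera call; for the wrist camera it gives the pose at the moment of the call.
- arm.hand_in(): hands the job in; it is judged then, once.
The state is a dict: "time_s": time; "qpos": joint angles; "qvel": joint speeds; "joint_efforts": joint torques, N m; "tcp_pos": TCP position; "tool_rot": TCP orientation; "contact_force": force on the tool from outside, world axes, zero at the start; "torque": the same for the moment, N m; "opening": finger opening in m; "gripper_force": force on a finger pad.
Only numpy, scipy, OpenCV 4.12 (cv2) and the standard library are available. Lean on these libraries where they do the work, as an engineer would, in place of code of your own. Each camera call takes 0.05 s, during which the arm holds its last target. There are 200 camera calls.

### The job

Press the red release pad down so that the trolley with the frosting tub rolls out of the clear hood by itself, then catch it on the move: let its yellow spring buffer meet the fingers while they travel downhill just ahead of it, so softly that the buffer is never pressed in by more than 10 mm, and slow it to a crawl, less than 0.1 m/s, well before the end of the rail. Then let it down slowly until it stands against the orange end stop without a knock, and take the hand away; do not touch the tub, and leave the mug, the jar and the little bottle behind the rail where they are.

Things in the scene. Friction and masses are not known exactly. Their poses are not given: they have to be found in the camera images.
- rack: Fixed rail rack, 124 mm wide, 850 mm long, on which the trolley rolls towards the rack's -y. Origin on the table under the rail's centre line; x across, y uphill, z up; yaw -0.22 to 0.12 rad. Rail top rises at 0.09 rad: z = 70 mm at y = -220, 105 at y = 170, 130 at y = 440. Low rails, no side rims. Other offsets below are in this frame, in mm.
- mouth (a point): Centre of the rail top under the hood's open mouth: x 0, y 170, z 105. Uphill of it, to y 560, the rail is under a closed clear plastic hood, its roof up to 131 mm above the rail and 124 mm wide. Downhill of it the run is open from above and at the sides.
- trolley (a joint): Distance the trolley has rolled down the rail, in m: 0 at the start (under the hood, held by the latch), 0.663 standing against the orange end stop. It weighs 0.6 kg in all (0.58 to 0.76, hidden) with 1.6 N per m/s of drag and 0.05 N of friction: released, it nears 0.28 to 0.38 m/s with a time constant near 0.4 s.
- tub: White and pale blue frosting tub with a red lid, 74 mm wide, clamped upright on the blue trolley (80 wide, 100 long). Origin on the rail top under the trolley's centre; the tub's top is 92 mm above it. y 440 at the start, -220 at the end stop. Not to be touched.
- buffer (a joint): Compression of the trolley's spring buffer, in m: 0 free, 0.028 pressed right in. Stiffness 135 N/m, damping 1.5 N per m/s. Holding the trolley still on the slope presses it in by 3.5 to 5 mm; meeting fingers that stand still presses it in by 15 mm or more.
- face (a point): Centre of the downhill face of the yellow buffer plate (90 wide, 56 high, 8 thick), 40 mm above the rail; its lower edge is 12 mm and its top edge 68 mm above the rail. It moves with the plate: 85 mm downhill of the trolley's centre when free; at the end stop it is at y -301, z 102, with nothing in front of it.
- latch (a joint): Downward travel of the release latch in m: 0 up (a steel blade holds the trolley), 0.020 fully down; the trolley is free above about 0.012. A bar along the rack's near side joins blade and red pad. It slides under about 4 N and stays where it is left.
- pad (a point): Centre of the top of the red push pad, 32 by 32 mm, on the rack's near (robot) side: x -105, y -60, z 120 while up, 100 when down. Moves with the latch.
- mug: White mug, 80 mm wide, 95 mm high, beyond the rack; origin under its centre. Leave alone.
- jar: Amber glass jar with a red cap, 72 mm wide, 100 mm high, beyond the rack; origin under its centre. Leave alone.
- dropper: Small clear bottle, 40 mm wide, 85 mm high, beyond the rack; origin under its centre. Leave alone.

How it is judged:
On the way, in this order (a step that is already met when the one before it is completed fails the run):
1. the latch is down and the trolley has rolled out of the hood by itself, untouched (value of joint latch above 0.01 m and value of joint trolley between 0.22 and 0.56 m and velocity of joint trolley above 0.18 m/s and contact force between the fingers and buffer below 0.05 N), for 0.05 s.
2. the trolley is slowed to under 0.10 m/s well before the end stop (velocity of joint trolley below 0.1 m/s and value of joint trolley below 0.62 m), for 0.2 s.
At the end, for the whole second after the job is handed in: The trolley stands still within 13 mm of the end stop, its buffer free (pressed in by less than 3 mm), and the robot touches nothing (value of joint trolley above 0.65 m and velocity of joint trolley between -0.02 and 0.02 m/s and value of joint buffer below 0.003 m).
It fails at once if the buffer is pressed in by more than 10 mm (a hard catch) (value of joint buffer above 0.01 m).
It fails at once if the trolley runs faster than 0.12 m/s into the last 25 mm before the end stop (value of joint trolley above 0.638 m and velocity of joint trolley above 0.12 m/s).
It fails at once if the fingers press on the tub (contact force between the fingers and tub above 1 N).
It fails at once if another part of the arm pushes the trolley (contact force between the arm and tub above 1 N or contact force between the arm and buffer above 6 N).
It fails at once if the mug, jar or dropper bottle is shoved away or knocked over (distance of any of mug, jar, dropper from where it was at the start of the episode above 0.03 m).
It also fails if it takes over 26 s, if anything falls off the work surface, if the arm or the gripper's body presses on something with over 40 N, if the wrist force passes 120 N, or if a joint passes its speed limit or range.

## Working session

There is one attempt and no reset: what is moved stays moved. The work goes in short steps, Python scripts to look and compute and a shell command to move; the robot and the scene stay as the last step left them, time stands still between calls to the robot, and variables do not carry over. Pictures are saved under pics/ and viewed, at most 10 in all, crops included, and the job is handed in when it is done.

```bash
mkdir -p pics; ls
python3 - <<'E'
from workcell import arm
import cv2,numpy as np
s=arm.read_state(); print(s)
ims=[]
for n in("scene","top"):
    im,d=arm.get_image(n); cv2.imwrite(f"pics/{n}0.png",im[:,:,::-1]); np.savez(f"pics/{n}0.npz",im=im,d=d)
    print(n,arm.get_calibration(n))
E
```

```text
pics
{'time_s': 0.0, 'qpos': array([-1.34809202e+00,  2.21212205e-01,  1.52759624e+00,  1.37629774e-05,
        1.39471536e+00, -1.26112897e-01]), 'qvel': array([-1.33527299e-03,  6.91975275e-06,  3.80075013e-04, -1.02739113e-03,
       -2.50628135e-05,  7.98580243e-04]), 'joint_efforts': array([-6.45053806e-04, -4.96897781e+01, -3.89396918e+01, -2.68850254e-04,
        1.10660287e-02,  1.23320677e-05]), 'tcp_pos': array([ 0.21347591, -0.58677287,  0.23021574]), 'tool_rot': array([-3.09203298e+00, -5.44808624e-01,  1.25112511e-04]), 'contact_force': array([-0.20973018,  0.22160738, -0.17320114]), 'torque': array([-0.02090607, -0.01871598, -0.02337881]), 'gripper_force': 0.0, 'opening': 0.0857370250957634}
scene {'fx': 492.375857727123, 'fy': 492.375857727123, 'cx': 280.3276243335258, 'cy': 205.43899911017016, 'R': array([[ 0.99716974,  0.074499  ,  0.01011967],
       [ 0.06029848, -0.71207713, -0.69950715],
       [-0.0449066 ,  0.69813757, -0.71455394]]), 't': array([-0.61172728,  0.20452155,  1.10415946])}
top {'fx': 534.6144043897223, 'fy': 534.6144043897223, 'cx': 285.19951493773124, 'cy': 203.67097603106043, 'R': array([[-1.18101691e-02, -9.99929076e-01, -1.53707148e-03],
       [-9.95339592e-01,  1.19030622e-02, -9.56943809e-02],
       [ 9.57058898e-02,  3.99741282e-04, -9.95409575e-01]]), 't': array([0.22226301, 0.61148689, 1.40282287])}
```

View pics/scene0.png

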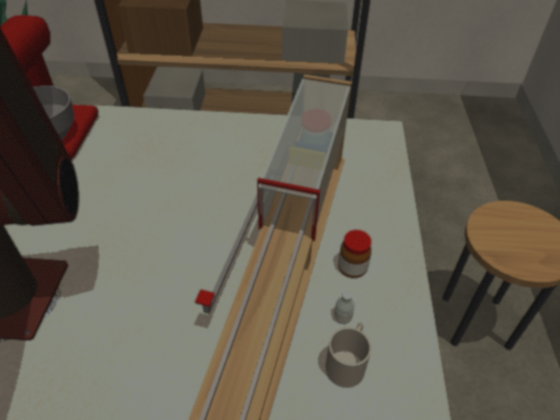

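View pics/top0.png

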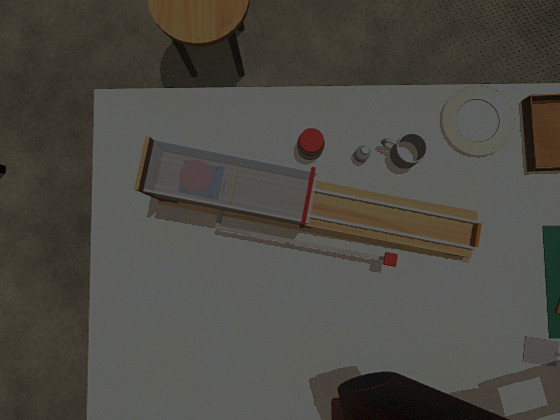

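The scene view shows the red pad at about (205,299). The top view shows the pad at (390,259), the red mouth frame at (310,195), the end stop at (476,233), the trolley at about (203,178), and the jar, bottle and mug behind the rail. Next I'll measure the rack pose.

```bash
cat > h.py <<'E'
from workcell import arm
import numpy as np,cv2
def cast(c,u,v,z):
    """pixels -> world points on plane(s) z"""
    u,v,z=np.broadcast_arrays(np.atleast_1d(u).astype(float),v,z)
    r=np.stack([(u-c['cx'])/c['fx'],(v-c['cy'])/c['fy'],np.ones_like(u)],-1)@c['R']
    o=-c['R'].T@c['t']
    return o+r*((z-o[2])/r[:,2])[:,None]
def dep(c,u,v,d):
    p=np.stack([(u-c['cx'])/c['fx']*d,(v-c['cy'])/c['fy']*d,d],-1)
    return (p-c['t'])@c['R']
E
python3 - <<'E'
from h import *
for n in("scene","top"):
    c=arm.get_calibration(n); z=np.load(f"pics/{n}0.npz"); im,d=z['im'],z['d']
    hsv=cv2.cvtColor(im,cv2.COLOR_RGB2HSV); H,S,V=cv2.split(hsv)
    red=((H<6)|(H>174))&(S>170)&(V>70)
    k,l,st,ce=cv2.connectedComponentsWithStats(red.astype(np.uint8))
    for i in range(1,k):
        if st[i,4]>30:
            v,u=np.nonzero((l==i)&(d>0)); p=dep(c,u,v,d[v,u])
            print(n,st[i],ce[i].round(1),'depth med',np.median(p,0).round(4),p.min(0).round(3),p.max(0).round(3),'z.12',cast(c,*ce[i],.12).round(4))
    if n=="top":
        v,u=np.nonzero((d>0)&(H>6)&(H<22)&(S>80)&(V>60)); p=dep(c,u,v,d[v,u])
        k=(u>318)&(u<490)&(v>170)&(v<270); p=p[k]; 
        hi=p[(p[:,2]>.06)&(p[:,2]<.14)]
        print(len(p),len(hi))
        yb=np.arange(hi[:,1].min(),hi[:,1].max(),.025)
        for y in yb:
            q=hi[(hi[:,1]>=y)&(hi[:,1]<y+.025)]
            if len(q)>5: print(y.round(3),np.percentile(q[:,0],[1,50,99]).round(4),np.percentile(q[:,2],[1,50,99]).round(4),len(q))
E
```

```text
scene [   1   15   44   40 1010] [21.1 30.7] depth med [-0.1074  0.598   0.3331] [-0.18   0.043  0.313] [0.217 0.685 0.616] z.12 [[-0.3786  1.0017  0.12  ]]
scene [ 64 105  33  49 724] [ 78.6 125.7] depth med [-0.0371  0.5909  0.0403] [-0.094  0.105  0.027] [0.203 0.691 0.352] z.12 [[0.0213 0.4784 0.12  ]]
scene [258 179  61  14 189] [288.8 185.8] depth med [0.6171 0.1614 0.2395] [0.551 0.145 0.234] [0.677 0.178 0.244] z.12 [[0.6112 0.2878 0.12  ]]
scene [344 231  26  23 470] [357.3 241.7] depth med [0.774  0.141  0.1004] [0.744 0.115 0.087] [0.8   0.174 0.105] z.12 [[0.7708 0.1241 0.12  ]]
scene [196 291  18  15 181] [204.6 297.7] depth med [ 0.4671 -0.0458  0.1206] [ 0.451 -0.061  0.116] [ 0.482 -0.029  0.125] z.12 [[ 0.4667 -0.0454  0.12  ]]
top [300 129  24  22 368] [311.  139.5] depth med [0.7733 0.1468 0.0999] [0.744 0.116 0.092] [0.801 0.175 0.109] z.12 [[0.7683 0.1476 0.12  ]]
top [301 167  14  57 193] [307.7 195.4] depth med [0.611  0.1626 0.2393] [0.549 0.148 0.232] [0.678 0.18  0.247] z.12 [[0.6257 0.1581 0.12  ]]
top [384 253  13  13 133] [390. 259.] depth med [ 0.4642 -0
[... 298 characters left out ...]
 [0.0601 0.0623 0.0669] 214
-0.165 [0.49   0.5507 0.6107] [0.0601 0.0635 0.0703] 267
-0.14 [0.4962 0.556  0.6162] [0.0603 0.0656 0.0736] 329
-0.115 [0.4997 0.5588 0.6194] [0.0612 0.0672 0.0739] 318
-0.09 [0.5047 0.5615 0.6245] [0.0615 0.0694 0.0764] 311
-0.065 [0.5099 0.5666 0.6294] [0.0646 0.0719 0.0786] 322
-0.04 [0.5134 0.5694 0.6343] [0.0667 0.0737 0.0812] 320
-0.015 [0.519  0.575  0.6387] [0.0695 0.0758 0.084 ] 332
0.01 [0.5236 0.5802 0.6447] [0.0709 0.0783 0.0856] 327
0.035 [0.5289 0.5831 0.6505] [0.0748 0.0805 0.0874] 329
0.06 [0.5342 0.5912 0.6543] [0.0746 0.0829 0.0899] 340
0.085 [0.5395 0.5984 0.6606] [0.0752 0.0852 0.0909] 344
0.11 [0.5444 0.6011 0.6641] [0.0805 0.0876 0.0937] 285
```

```bash
python3 -m handwheel '[0,0,0,-0.219,1, 0,0,0,-0.219,1, 0,0,0,-0.219,1, 0,0,0,-0.219,1, 0,0,0,-0.219,1]' 40; python3 -m handwheel '[0,0,0,-0.219,1, 0.16,0.04,0.022,0,1, 0.16,0.04,0.022,0,1, 0.16,0.04,0.022,0,1]'; python3 -m handwheel '[0.16,0.04,0.022,0,1, 0.16,0.04,0.022,0,1, 0.16,0.04,0.022,0,1, 0.16,0.04,0.022,0,1]'
```

```text
time_s: 0.72
tcp_pos: [0.2135, -0.587, 0.2306]
tool_rot: [-2.579, -1.792, -0.001]
contact_force: [0.9, 0.4, 0.3]
opening: 0.0
gripper_force: 0.0
time_s: 1.23
tcp_pos: [0.2764, -0.4511, 0.2107]
tool_rot: [-2.422, -1.999, -0.001]
contact_force: [0.0, -0.1, -0.5]
opening: -0.0002
gripper_force: 0.0
time_s: 1.72
tcp_pos: [0.3598, -0.2716, 0.1846]
tool_rot: [-2.422, -2.0, -0.0]
contact_force: [-0.3, 0.4, 0.4]
opening: -0.0003
gripper_force: 0.0
```

```bash
cat >> h.py <<'E'
yaw=-0.19; X=np.array([np.cos(yaw),np.sin(yaw)]); Y=np.array([-np.sin(yaw),np.cos(yaw)])
O=np.array([.4655,-.0445])+.105*X+.06*Y
def rack(p): d=np.asarray(p)[...,:2]-O; return np.stack([d@X,d@Y],-1)
def rail(y): return .07+.09*(y+.22)
E
cat > st.py <<'E'
from h import *
from scipy.spatial.transform import Rotation as R
s=arm.read_state(); M=R.from_rotvec(s['tool_rot']).as_matrix()
print(s['time_s'],'rack',rack(s['tcp_pos']).round(4),'z',s['tcp_pos'][2].round(4),'xang',np.degrees(np.arctan2(M[1,0],M[0,0])).round(2),'open',s['opening'],'F',s['contact_force'].round(2),s['qvel'].round(2)[:3])
E
python3 st.py
```

```text
1.725 rack [-0.1659 -0.303 ] z 0.1846 xang 79.1 open -0.00032226222870572886 F [-0.29  0.42  0.39] [ 0.8  -0.22  0.29]
```

```bash
python3 -m handwheel '[0.16,0.04,0.03,0,1, 0.16,0.04,0.03,0,1, 0.16,0.04,0.03,0,1, 0.16,0.04,0.03,0,1, 0.16,0.04,0.03,0,1]'; python3 -m handwheel '[0,0,0,0,1]'; python3 st.py
python3 - <<'E'
from h import *
im,d=arm.get_image("top"); cv2.imwrite("pics/top1.png",im[80:330,100:500,::-1]); np.savez("pics/top1.npz",im=im,d=d)
c=arm.get_calibration("top")
H,S,V=cv2.split(cv2.cvtColor(im,cv2.COLOR_RGB2HSV))
print(im[178,180:212:4],np.c_[H[178,180:212:4],S[178,180:212:4]])
m=(((H<8)|(H>170))&(S>60)&(V>40)).astype(np.uint8); m[:,:140]=0; m[:145]=0;m[:,300:]=0
k,l,st,ce=cv2.connectedComponentsWithStats(m)
for i in range(1,k):
    if st[i,4]>30: print(st[i],ce[i],rack(cast(c,*ce[i],.13+.092)))
E
```

```text
time_s: 2.35
tcp_pos: [0.4641, -0.0473, 0.1397]
tool_rot: [2.422, 2.001, -0.0]
contact_force: [0.7, 0.2, -0.5]
opening: -0.0001
gripper_force: 0.0
time_s: 2.48
tcp_pos: [0.4636, -0.0459, 0.139]
tool_rot: [-2.416, -2.005, 0.001]
contact_force: [0.3, -1.7, 0.3]
opening: -0.0002
gripper_force: 0.0
2.475 rack [-0.1066 -0.0617] z 0.139 xang 79.39 open -0.00024001156864576924 F [ 0.28 -1.66  0.26] [-0.06 -0.02  0.01]
[[90 69 73]
 [90 73 74]
 [90 73 76]
 [90 73 74]
 [89 73 73]
 [91 72 74]
 [91 72 74]
 [91 75 76]] [[174  59]
 [178  48]
 [175  48]
 [178  48]
 [  0  46]
 [177  53]
 [177  53]
 [178  45]]
```

```bash
cat > tr.py <<'E'
from h import *
from scipy.optimize import brentq
def lid(im,show=False):
    c=arm.get_calibration("top")
    H,S,V=cv2.split(cv2.cvtColor(im,cv2.COLOR_RGB2HSV))
    m=(((H<9)|(H>165))&(S>35)&(V>40)).astype(np.uint8); m[:150]=0; m[240:]=0; m[:,:150]=0; m[:,480:]=0
    m=cv2.morphologyEx(m,cv2.MORPH_OPEN,np.ones((3,3)))
    k,l,st,ce=cv2.connectedComponentsWithStats(m); out=[]
    for i in range(1,k):
        if st[i,4]>80:
            y=.3
            for _ in range(5): r=rack(cast(c,*ce[i],rail(y)+.092))[0]; y=r[1]
            out.append((st[i].tolist(),r.round(4),'s',round((.44-y)/.9955,4)))
    return out
E
cat > look.py <<'E'
from tr import *
import sys
t=arm.read_state()['time_s']; im,d=arm.get_image("top"); np.savez(f"pics/{sys.argv[1]}.npz",im=im,d=d)
print('t',t)
for o in lid(im): print(o)
E
python3 - <<'E'
from tr import *
im=np.load("pics/top1.npz")['im']
for o in lid(im): print(o)
E
```

```text
([180, 160, 31, 31, 781], array([0.0028, 0.4382]), 's', np.float64(0.0018))
([301, 167, 15, 58, 295], array([0.0049, 0.1703]), 's', np.float64(0.2709))
```

View pics/top1.png

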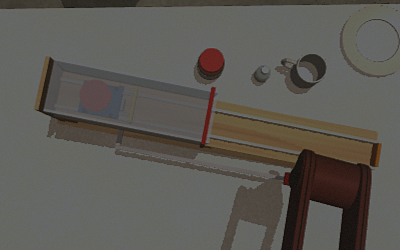

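```bash
python3 -m handwheel '[0,0,0.057,0,1, 0,0,0.072,0,1]' && python3 -m handwheel '[0,0,-0.15,0,1, 0.122,0.117,0,0,1, 0.122,0.117,0,0,1, 0.122,0.117,0.03,0,1]'; python3 st.py; python3 look.py a1
```

```text
time_s: 2.78
tcp_pos: [0.4646, -0.05, 0.1014]
tool_rot: [2.423, 1.997, 0.003]
contact_force: [1.5, 2.1, 5.3]
opening: 0.0004
gripper_force: 2.7
time_s: 3.28
tcp_pos: [0.5896, 0.0378, 0.1373]
tool_rot: [2.424, 1.996, 0.002]
contact_force: [0.9, -0.7, 0.6]
opening: 0.0001
gripper_force: 0.0
3.275 rack [0.0013 0.0443] z 0.1373 xang 78.94 open 5.110448009743392e-05 F [ 0.95 -0.7   0.6 ] [ 0.47  0.88 -0.84]
t 3.275
([215, 167, 31, 31, 762], array([0.0021, 0.3551]), 's', np.float64(0.0853))
([301, 167, 15, 58, 294], array([0.0045, 0.1703]), 's', np.float64(0.2709))
([352, 170, 5, 70, 278], array([0.0043, 0.0572]), 's', np.float64(0.3845))
([358, 170, 51, 70, 1952], array([ 0.0428, -0.0023]), 's', np.float64(0.4443))
([415, 174, 6, 40, 132], array([ 0.0592, -0.0894]), 's', np.float64(0.5318))
([412, 215, 5, 25, 106], array([-0.0215, -0.094 ]), 's', np.float64(0.5364))
([418, 215, 5, 25, 84], array([-0.0214, -0.1071]), 's', np.float64(0.5496))
```

The trolley is rolling: lid at columns 215–246, s≈0.084. I'll take another reading for speed.

```bash
python3 -m handwheel '[0,0,0,0,1]'|head -2; python3 look.py a2 | head -2;python3 look.py a3 | head -2; python3 st.py
```

```text
time_s: 3.45
tcp_pos: [0.5874, 0.0382, 0.135]
t 3.45
([301, 167, 15, 58, 295], array([0.0043, 0.1703]), 's', np.float64(0.271))
t 3.5
([301, 167, 15, 58, 295], array([0.0045, 0.1703]), 's', np.float64(0.2709))
3.55 rack [-0.0013  0.0435] z 0.1364 xang 79.03 open 0.0003773394682648155 F [-0.65  0.23  0.25] [-0.   -0.03  0.01]
```

Run:
```python
from tr import *
from scipy.optimize import fsolve
T=[3.275,3.45,3.5]; S=[]
for n in("a1","a2","a3"):
    o=[q for q in lid(np.load(f"pics/{n}.npz")['im']) if abs(q[0][2]-31)<4 and abs(q[0][3]-31)<4]; print(o); S.append(o[0][2+1]-.0018)
S=np.array(S);T=np.array(T)
f=lambda p,t:p[0]*((t-p[1])-.4*(1-np.exp(-(t-p[1])/.4)))
from scipy.optimize import least_squares
r=least_squares(lambda p:f(p,T)-S,[.33,2.75]); print(S,r.x,r.fun)
for t in np.arange(3.55,4.4,.125): print(t.round(3),'s',f(r.x,t).round(4),'v',(r.x[0]*(1-np.exp(-(t-r.x[1])/.4))).round(3),'face y',(.355-.9955*f(r.x,t)).round(4))
```

```text
[([215, 167, 31, 31, 762], array([0.0021, 0.3551]), 's', np.float64(0.0853))]
[([234, 170, 31, 31, 761], array([0.0021, 0.3111]), 's', np.float64(0.1294))]
[([240, 172, 30, 31, 749], array([0.0016, 0.2979]), 's', np.float64(0.1428))]
[0.0835 0.1276 0.141 ] [0.31298037 2.70424701] [-4.52091869e-06  1.76685096e-05 -1.33157093e-05]
3.55 s 0.1546 v 0.275 face y 0.2011
3.675 s 0.1897 v 0.285 face y 0.1662
3.8 s 0.2258 v 0.293 face y 0.1302
3.925 s 0.2628 v 0.298 face y 0.0934
4.05 s 0.3003 v 0.302 face y 0.056
4.175 s 0.3383 v 0.305 face y 0.0182
4.3 s 0.3766 v 0.307 face y -0.0199
```

```bash
python3 -m handwheel '[0,0,0,0,1, 0,0,0,0,1, 0,0,0,0,1, -0.067,0,0.006,0,1, -0.093,0,0.008,0,1]'|head -1; python3 st.py; python3 -m handwheel '[-0.107,0,0.01,0,1]'|head -1; python3 st.py; python3 -m handwheel '[-0.107,0,0.01,0,1]'|head -1; python3 st.py
```

```text
time_s: 4.18
4.175 rack [-0.0006 -0.0038] z 0.1332 xang 79.19 open 0.00016987936652995442 F [0.78 0.1  0.11] [-0.4  -0.08  0.14]
time_s: 4.3
4.3 rack [-0.0007 -0.0366] z 0.1302 xang 79.15 open -0.00022058281059458685 F [-0.27 -0.71 -0.6 ] [-0.46 -0.06  0.12]
time_s: 4.42
4.425 rack [-0.0009 -0.0692] z 0.1271 xang 79.11 open 0.00032998704070053784 F [ 0.93 -0.2   0.1 ] [-0.46 -0.02  0.08]
```

```bash
python3 -m handwheel '[-0.1,0,0.009,0,1, -0.091,0,0.008,0,1, -0.082,0,0.007,0,1, -0.073,0,0.007,0,1, -0.063,0,0.006,0,1]'|head -1; python3 st.py; python3 -m handwheel '[-0.053,0,0.005,0,1, -0.043,0,0.004,0,1, -0.035,0,0.003,0,1, -0.028,0,0.002,0,1, -0.023,0,0.002,0,1]'|head -1; python3 st.py
```

```text
time_s: 5.05
5.05 rack [-0.001  -0.1917] z 0.116 xang 79.07 open 2.0771922690392206e-06 F [-0.43  0.33  1.06] [-0.25  0.07 -0.05]
time_s: 5.68
5.675 rack [-0.0005 -0.2446] z 0.1112 xang 79.13 open -0.00010699320390698141 F [-0.5  -0.67  0.1 ] [-0.08  0.03 -0.03]
```

```bash
python3 -m handwheel '[-0.018,0,0.002,0,1, -0.014,0,0.001,0,1, -0.01,0,0.001,0,1, -0.007,0,0.001,0,1]'|head -1; python3 st.py;python3 look.py b1; python3 -c "
import numpy as np,cv2
cv2.imwrite('pics/b1.png',cv2.resize(np.load('pics/b1.npz')['im'][140:280,290:500,::-1],None,fx=3,fy=3))"
```

```text
time_s: 6.18
6.175 rack [-0.0005 -0.2591] z 0.1098 xang 79.12 open -5.028765548238788e-05 F [-0.69 -1.04 -0.33] [-0.03  0.01 -0.01]
t 6.175
([301, 167, 15, 58, 291], array([0.0048, 0.1702]), 's', np.float64(0.271))
([428, 209, 30, 31, 746], array([-0.0024, -0.1619]), 's', np.float64(0.6046))
```

View pics/b1.png

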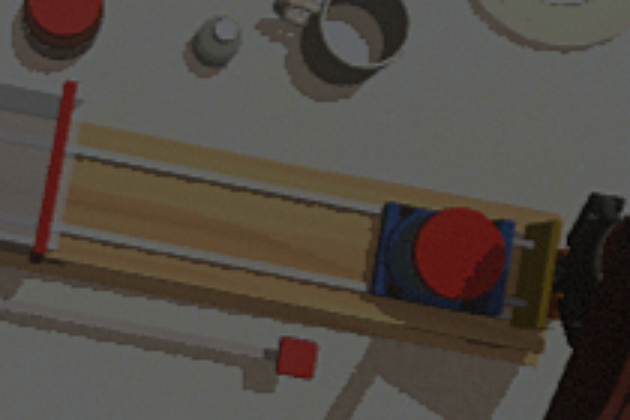

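The trolley (lid at crop (458,255)) is held against the fingers by its yellow plate at crop (540,275), s≈0.605. I'll let it down slowly now.

```bash
python3 -m handwheel '[-0.007,0,0,0,1, -0.012,0,0,0,1, -0.016,0,0,0,1, -0.016,0,0,0,1, -0.016,0,0,0,1]'|head -1; python3 -m handwheel '[-0.016,0,0,0,1, -0.016,0,0,0,1, -0.016,0,0,0,1, -0.016,0,0,0,1, -0.016,0,0,0,1]'|head -1;python3 st.py;  python3 -m handwheel '[-0.014,0,0,0,1, -0.012,0,0,0,1, -0.01,0,0,0,1, -0.01,0,0,0,1, -0.01,0,0,0,1]'|head -1;python3 st.py; python3 look.py c1|tail -1
```

```text
time_s: 6.85
time_s: 7.48
7.475 rack [-0.0006 -0.3035] z 0.1098 xang 79.12 open 0.00010121782197798298 F [-0.35 -0.63 -0.38] [-0.06  0.03 -0.03]
time_s: 8.1
8.1 rack [-0.0005 -0.3201] z 0.1098 xang 79.12 open 0.00011530843206606003 F [0.13 0.19 0.36] [-0.04  0.02 -0.02]
([451, 214, 29, 26, 656], array([ 0.    , -0.2189]), 's', np.float64(0.6619))
```

```bash
python3 -m handwheel '[-0.01,0,0,0,1, -0.012,0,0,0,1, -0.02,0,0,0,1, -0.03,0,0,0,1, -0.1,0,0,0,1]'|head -1;  python3 -m handwheel '[-0.15,0,-0.05,0,1, -0.15,0,-0.1,0,1, -0.1,0,-0.1,0,1, 0,0,0,0,1, 0,0,0,0,1]'|head -1;python3 st.py; python3 look.py d1; python3 -c "
import numpy as np,cv2
cv2.imwrite('pics/d1.png',np.load('pics/d1.npz')['im'][:,:,::-1])"
```

```text
time_s: 8.78
time_s: 9.4
9.4 rack [-0.0011 -0.4909] z 0.1836 xang 79.1 open 0.0002099886419391026 F [ 0.76  0.07 -0.94] [0.02 0.01 0.03]
t 9.4
([301, 167, 15, 58, 295], array([0.0046, 0.1703]), 's', np.float64(0.2709))
([451, 214, 29, 26, 654], array([ 1.00e-04, -2.19e-01]), 's', np.float64(0.6619))
```

View pics/d1.png

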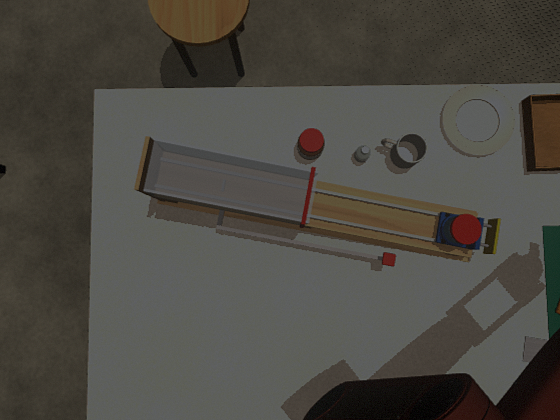

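The trolley stands at the end stop (lid at (466,228), plate at (495,236)), the hand is clear, and the mug, jar and bottle haven't moved.

```bash
python3 -c "
from workcell import arm
print(arm.hand_in())"
```

```text
the job is handed in; nothing more can be done
None
```

The trolley was released, caught on the move and let down to the end stop at about 9.5 s; the hand is clear, the mug, jar and bottle look unmoved, and the job is handed in. No verdict came back, and I could not measure the buffer's compression directly.

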